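# Gauge a batter ring and set the portion slider

## Task

Take the ring that stands on the red spot, slide it down over the stepped gauge (lower it, do not drop it) until it stops, and press it home there with about 10 N, never 20 N or more. Leave it sitting level on the gauge and move the portion slider to the mark in the colour of the band the ring came to rest on. Leave the other two rings, the jar and the spatula where they are.

Things in the scene. Friction and masses are not known exactly. Their poses are not given: they have to be found in the camera images.
- ring_a: ring A: loose plain aluminium collar, a short upright tube: outside diameter 58 mm, height 30 mm, about 120 g. Origin at the centre of its underside, z up its axis. The three rings look alike from outside; their bores are 33, 39 and 45 mm, one each, and which has which is not told. Stands on one of the board's three spots at the start
- ring_b: ring B: as ring A
- ring_c: ring C: as ring A
- red_spot (a point): centre of the red disc (80 mm wide) on top of the fixed light wooden board, 12 mm above the table; the board is 100 x 290 mm, its long way along this point's y axis. The two other ring spots, dark brown discs, lie 90 and 180 mm from here along +y
- gauge: fixed round dark foot of the ring gauge, 100 mm wide, 12 mm high; origin under its centre. The stem stands in it on a spring: it starts to sink at about 2 N, then sinks about 0.55 mm per newton, 8 mm at most, and comes back up when let go
- stem: upright stepped stem of the gauge; origin on its axis at table height (stem at rest), z up. Heights: nose 78-90 mm, 30 mm thick at its foot; bare steel to 66.5 mm, 30 mm thick; yellow band 48.5-61.5 mm, 36 mm thick; green 30.5-43.5 mm, 42 mm thick; blue below 25.5 mm, 48 mm thick. A 5 mm high sloping shoulder in the band's own colour tops each band
- gauge_tip (a point): centre of the flat top of the stem's nose, 14 mm wide, 90 mm above the table at rest. A ring stops on the shoulder of the first band thicker than its bore, its underside then at 64 mm (rests on yellow), 46 mm (green) or 28 mm (blue) in the stem's frame. Held 1.5 mm or more off the axis it can catch on a band it should pass
- portion (a joint): portion slider, m: 0 at one end, 0.13 at the other, growing along the +y axis of point portion_top. Centre of the yellow mark 0.035, green 0.075, blue 0.115; each mark is a 14 mm wide stripe on both sides of the track. It starts below 0.02, stays where it is left, and slides with about 1.5 N
- portion_top (a point): centre of the top of the slider's black upright grip, 28 mm (x) by 20 mm (y, along the track) by 40 mm high, with a white line across its top; it stands on a fixed grey box 100 x 200 mm, 20 mm high. This point is 60 mm above the table
- jar: small amber jar with a red lid, 60 mm wide, 75 mm high, loose; origin at the centre of its underside. Leave alone
- spatula: spatula, 280 mm long, loose, lying on the table; origin mid-length. Leave alone
Things that resemble listed ones, but are neither listed nor needed, are in the scene too. What is shaped like the ring_a but turquoise is not meant. What is shaped like the ring_c but orange is not meant.

How it is judged (in metres and radians):
On the way, in this order (a step that is already met when the one before it is completed fails the run):
1. the ring from the red spot is at its stop on the gauge, level, and pressed down there with more than 5 N (((horizontal distance between ring_a and gauge_tip below 0.002 m and angle between ring_a's own z axis and vertical below 0.1 rad and horizontal distance between each of ring_b, ring_c and red_spot above 0.05 m and contact force between ring_a and stem above 5 N and (z of ring_a in the frame of stem between 0.0625 and 0.0665 m or z of ring_a in the frame of stem between 0.0445 and 0.0485 m or z of ring_a in the frame of stem between 0.0265 and 0.0305 m)) or (horizontal distance between ring_b and gauge_tip below 0.002 m and angle between ring_b's own z axis and vertical below 0.1 rad and horizontal distance between each of ring_a, ring_c and red_spot above 0.05 m and contact force between ring_b and stem above 5 N and (z of ring_b in the frame of stem between 0.0625 and 0.0665 m or z of ring_b in the frame of stem between 0.0445 and 0.0485 m or z of ring_b in the frame of stem between 0.0265 and 0.0305 m)) or (horizontal distance between ring_c and gauge_tip below 0.002 m and angle between ring_c's own z axis and vertical below 0.1 rad and horizontal distance between each of ring_a, ring_b and red_spot above 0.05 m and contact force between ring_c and stem above 5 N and (z of ring_c in the frame of stem between 0.0625 and 0.0665 m or z of ring_c in the frame of stem between 0.0445 and 0.0485 m or z of ring_c in the frame of stem between 0.0265 and 0.0305 m)))), for 0.25 s.
2. with that ring at its stop, the portion slider is on the mark in the colour of the band the ring rests on (((horizontal distance between ring_a and gauge_tip below 0.002 m and angle between ring_a's own z axis and vertical below 0.1 rad and horizontal distance between each of ring_b, ring_c and red_spot above 0.05 m and ((z of ring_a in the frame of stem between 0.0625 and 0.0665 m and value of joint portion between 0.028 and 0.042 m) or (z of ring_a in the frame of stem between 0.0445 and 0.0485 m and value of joint portion between 0.068 and 0.082 m) or (z of ring_a in the frame of stem between 0.0265 and 0.0305 m and value of joint portion between 0.108 and 0.122 m))) or (horizontal distance between ring_b and gauge_tip below 0.002 m and angle between ring_b's own z axis and vertical below 0.1 rad and horizontal distance between each of ring_a, ring_c and red_spot above 0.05 m and ((z of ring_b in the frame of stem between 0.0625 and 0.0665 m and value of joint portion between 0.028 and 0.042 m) or (z of ring_b in the frame of stem between 0.0445 and 0.0485 m and value of joint portion between 0.068 and 0.082 m) or (z of ring_b in the frame of stem between 0.0265 and 0.0305 m and value of joint portion between 0.108 and 0.122 m))) or (horizontal distance between ring_c and gauge_tip below 0.002 m and angle between ring_c's own z axis and vertical below 0.1 rad and horizontal distance between each of ring_a, ring_b and red_spot above 0.05 m and ((z of ring_c in the frame of stem between 0.0625 and 0.0665 m and value of joint portion between 0.028 and 0.042 m) or (z of ring_c in the frame of stem between 0.0445 and 0.0485 m and value of joint portion between 0.068 and 0.082 m) or (z of ring_c in the frame of stem between 0.0265 and 0.0305 m and value of joint portion between 0.108 and 0.122 m))))), for 0.2 s.
At the end, for the whole second after the job is handed in: The red spot's ring sits on the gauge, level to 0.1 rad, underside at a stop height (-1.5, +2.5 mm), axis within 2 mm; the slider is within 7 mm of that band's colour mark; the other rings stand upright within 20 mm of their start, off the red spot; ring and slider are at rest (((horizontal distance between ring_a and gauge_tip below 0.002 m and angle between each of ring_a, ring_b, ring_c's own z axis and vertical below 0.1 rad and horizontal distance between each of ring_b, ring_c and red_spot above 0.05 m and linear speed of ring_a below 0.02 m/s and velocity of joint portion between -0.01 and 0.01 m/s and distance of each of ring_b, ring_c from where it was at the start of the episode below 0.02 m and ((z of ring_a in the frame of stem between 0.0625 and 0.0665 m and value of joint portion between 0.028 and 0.042 m) or (z of ring_a in the frame of stem between 0.0445 and 0.0485 m and value of joint portion between 0.068 and 0.082 m) or (z of ring_a in the frame of stem between 0.0265 and 0.0305 m and value of joint portion between 0.108 and 0.122 m))) or (horizontal distance between ring_b and gauge_tip below 0.002 m and angle between each of ring_b, ring_a, ring_c's own z axis and vertical below 0.1 rad and horizontal distance between each of ring_a, ring_c and red_spot above 0.05 m and linear speed of ring_b below 0.02 m/s and velocity of joint portion between -0.01 and 0.01 m/s and distance of each of ring_a, ring_c from where it was at the start of the episode below 0.02 m and ((z of ring_b in the frame of stem between 0.0625 and 0.0665 m and value of joint portion between 0.028 and 0.042 m) or (z of ring_b in the frame of stem between 0.0445 and 0.0485 m and value of joint portion between 0.068 and 0.082 m) or (z of ring_b in the frame of stem between 0.0265 and 0.0305 m and value of joint portion between 0.108 and 0.122 m))) or (horizontal distance between ring_c and gauge_tip below 0.002 m and angle between each of ring_c, ring_a, ring_b's own z axis and vertical below 0.1 rad and horizontal distance between each of ring_a, ring_b and red_spot above 0.05 m and linear speed of ring_c below 0.02 m/s and velocity of joint portion between -0.01 and 0.01 m/s and distance of each of ring_a, ring_b from where it was at the start of the episode below 0.02 m and ((z of ring_c in the frame of stem between 0.0625 and 0.0665 m and value of joint portion between 0.028 and 0.042 m) or (z of ring_c in the frame of stem between 0.0445 and 0.0485 m and value of joint portion between 0.068 and 0.082 m) or (z of ring_c in the frame of stem between 0.0265 and 0.0305 m and value of joint portion between 0.108 and 0.122 m))))); the robot touches nothing.
It fails at once if a ring bears on the gauge with more than 20 N (contact force between any of ring_a, ring_b, ring_c and stem above 20 N).
It fails at once if the robot bears on the gauge's stem with more than 20 N (contact force between any of the fingers, the arm and stem above 20 N).
It fails at once if a ring drops on the gauge: let go of and moving at over 0.35 m/s ((horizontal distance between ring_a and gauge_tip below 0.03 m and linear speed of ring_a above 0.35 m/s and contact force between ring_a and the fingers below 0.05 N) or (horizontal distance between ring_b and gauge_tip below 0.03 m and linear speed of ring_b above 0.35 m/s and contact force between ring_b and the fingers below 0.05 N) or (horizontal distance between ring_c and gauge_tip below 0.03 m and linear speed of ring_c above 0.35 m/s and contact force between ring_c and the fingers below 0.05 N)).
It fails at once if more than one ring is moved by over 20 mm (distance of each of ring_a, ring_b from where it was at the start of the episode above 0.02 m or distance of each of ring_a, ring_c from where it was at the start of the episode above 0.02 m or distance of each of ring_b, ring_c from where it was at the start of the episode above 0.02 m).
It fails at once if the jar or the spatula is moved by over 25 mm (distance of any of jar, spatula from where it was at the start of the episode above 0.025 m).
It also fails if it takes over 67 s, if anything falls off the work surface, if the arm or the gripper's body presses on something with over 40 N, if the wrist force passes 120 N, or if a joint passes its speed limit or range.

## Robot

A 6-joint arm with a two-finger parallel gripper is mounted at the origin on the work surface. World frame = base frame: x ahead of the robot, y to its left, z up, the work surface at z = 0. Lengths are in mm, angles in rad, forces in N, time in s.
With the tool pointing down it reaches from about 275 to 1000 mm from the base axis. Payload 8.4 kg.
Tool frame: the origin (TCP) lies at the very end of the fingers, on their centre line; the grasp point (between the pads) lies 19 mm behind it (r.tcp_to_grasp is the distance from the TCP to the grasp point, in mm); z points along the fingers, y is the line along which they close (so a half turn about z gives the same grasp; the last joint's range is limited). The gripper opens to 85 mm and grips with 20 to 120 N. Pads are 22 mm wide; open, the fingers measure 114 mm over their backs; the gripper's body (76 mm by 85 mm) begins 54 mm behind the grasp point. The pads swing forward as they close: fully open they stand 13 mm farther back than shut.
Start: joints at [1.209, 0.353, 1.633, -0, 1.155, -0.002], TCP at [220.053, 584.982, 231.281] pointing down, gripper open.
Joint ranges: [-2.63, 2.63], [-0.92, 2.1], [0.06, 2.66], [-1.3, 4.44], [0, 2.69], [-3.02, 3.02]. Speed limits (rad/s): [2.22, 2.22, 2.79, 3.14, 3.14, 3.14].

## Interface

Orientations are given as [roll, pitch, yaw] about the fixed x, y, z axes, in that order (R = Rz(yaw) Ry(pitch) Rx(roll)).
In Python, from rig import r gives the robot as it stands. The module is installed in compiled form; this text tells all that it offers.
- The arm moves only by the tool play_rows, never from a script. Its argument "rows" is a list of rows, each an object with "dp": the shift along the tool's x, y, z in units of 40 mm (1.0 is 40 mm), a list of three; "turn": the turn, a rotation vector about the tool's x, y, z in units of 6 degrees (1.0 is 6 degrees), a list of three; "fingers": the closure, from 0 (fully open) to 1 (shut). In form: [{"dp": [tx, ty, tz], "turn": [wx, wy, wz], "fingers": fingers}, ...]. A call has 1 to 5 rows; each row shifts and turns the commanded pose from where the row before left it, along the tool's axes as they then stand; what a row does not reach is not made up. A row lasts 1/12 s, in which the tool goes at most 41.7 mm and 7.16 degrees, less where a joint would pass 70% of its speed; a pose out of reach is approached as far as the arm can. A call is refused whole if a number of a shift passes 1 or a number of a turn 1, either way. A call with a gripper value outside its range is refused whole. The fingers move at their own pace and stop on an object; "force" is the grip in N (left out, the last holds). Time passes only in rows, so rows that do not move let the fingers close. It gives the time, the measured TCP pose, the force, the opening and the grip force at its end, in the units of the state.
- r.sense(): the state, without advancing time (a new reading comes with each control period).
- r.grab_frame(name): name is "scene" or "top"; returns a dict with "pixels" (400x640x3 uint8, red, green, blue), "fx", "fy", "cx", "cy" (pixels), "dist" ([k1, k2, p1, p2, k3] as OpenCV has them; the pictures are not rectified), "pose" (4x4, takes a point from camera to world coordinates). Camera axes: x right, y down, z forward; pixel columns grow to the right and rows downward; lengths in mm; the calibration is good to about 2 mm. A picture is of the moment at which its call begins. There is no depth.
- r.sign_off(): hands the job in; it is judged then, once.
The state is a dict: "clock": time; "qpos": joint angles; "qvel": joint speeds; "joint_efforts": joint torques, N m; "eef_pos": TCP position; "tcp_rot": TCP orientation; "contact_force": force on the tool from outside, world axes, zero at the start; "wrist_torque": the same for the moment, N m; "opening": opening from 0.0 (shut) to 1.0 (fully open); "grasp_force": force on a finger pad.
Only numpy, scipy, OpenCV 4.12 (cv2) and the standard library are available. Lean on these libraries where they do the work, as an engineer would, in place of code of your own. Each camera call takes 0.05 s, during which the arm holds its last target. There are 200 camera calls.

## Working session

There is one attempt and no reset: what is moved stays moved. The work goes in short steps, Python scripts to look and compute and a tool call to move; the robot and the scene stay as the last step left them, time stands still between calls to the robot, and variables do not carry over. Pictures are saved under pics/ and viewed, at most 10 in all, crops included, and the job is handed in when it is done.

Besides the shell and the picture viewer there is one more tool, called as name(argument=value, ...) on one line, values as JSON. play_rows: Moves the arm, as the interface text tells. Its arguments: {"type":"object","properties":{"rows":{"type":"array"},"force":{"type":"number"}},"required":["rows"]}

```bash
mkdir -p pics; cat > h.py <<'E'
import numpy as np, cv2
from rig import r
def grab(n,save=None):
    f=r.grab_frame(n); f['bgr']=cv2.cvtColor(np.asarray(f['pixels'],np.uint8),cv2.COLOR_RGB2BGR)
    if save: cv2.imwrite('pics/'+save,f['bgr'])
    f['K']=np.array([[f['fx'],0,f['cx']],[0,f['fy'],f['cy']],[0,0,1.]]); f['D']=np.array(f['dist'],float); f['T']=np.array(f['pose'])
    return f
def ray(f,p,z):
    u=cv2.undistortPoints(np.array(p,float).reshape(-1,1,2),f['K'],f['D']).reshape(-1,2)
    d=np.c_[u,np.ones(len(u))]@f['T'][:3,:3].T; o=f['T'][:3,3]
    return o+d*((z-o[2])/d[:,2])[:,None]
def proj(f,P):
    R=f['T'][:3,:3].T
    return cv2.projectPoints(np.array(P,float).reshape(-1,1,3),cv2.Rodrigues(R)[0],-R@f['T'][:3,3],f['K'],f['D'])[0].reshape(-1,2)
E
python3 -c "
from h import *
for n in('scene','top'):
    f=grab(n,n+'.png'); print(f['T'].round(2),f['fx'])
print(r.sense())"
```

```text
[[-8.50000e-01  3.80000e-01 -3.70000e-01  1.05859e+03]
 [ 5.30000e-01  6.30000e-01 -5.60000e-01  7.47580e+02]
 [ 2.00000e-02 -6.70000e-01 -7.40000e-01  1.00170e+03]
 [ 0.00000e+00  0.00000e+00  0.00000e+00  1.00000e+00]] 391.4452479949595
[[ 1.50000e-01 -9.70000e-01  2.10000e-01  3.71340e+02]
 [-9.90000e-01 -1.50000e-01  3.00000e-02  2.50100e+01]
 [ 0.00000e+00 -2.10000e-01 -9.80000e-01  1.20871e+03]
 [ 0.00000e+00  0.00000e+00  0.00000e+00  1.00000e+00]] 444.586191133799
{'clock': 0.1, 'qpos': array([ 1.20862459e+00,  3.53576901e-01,  1.63406042e+00, -5.08791962e-06,
        1.15518961e+00, -2.42817047e-03]), 'qvel': array([ 0.00245754, -0.00074584, -0.00274517,  0.00059269,  0.00098502,
        0.00041405]), 'joint_efforts': array([-1.24986160e-03, -6.06352329e+01, -3.42820108e+01, -1.01077744e-04,
        3.86499378e-03,  1.54587532e-06]), 'eef_pos': array([219.88908279, 584.58855292, 230.63771083]), 'tcp_rot': array([-3.14035837e+00,  1.65520126e-06,  2.78185114e+00]), 'contact_force': array([ 0.83546453, -0.99927747,  0.29612682]), 'wrist_torque': array([ 0.04676621, -0.02784635,  0.05458677]), 'grasp_force': 0.0, 'opening': 0.9986536994175147}
```

View pics/scene.png

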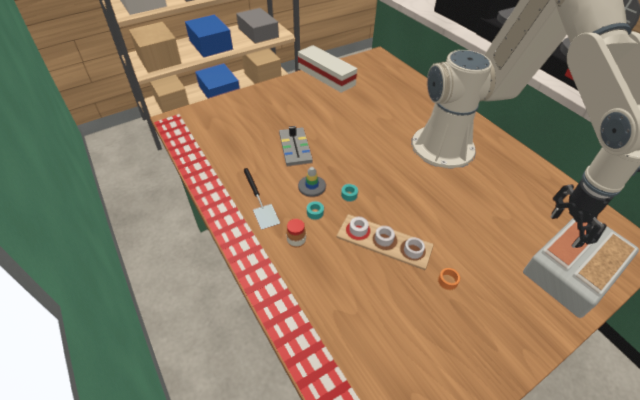

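View pics/top.png

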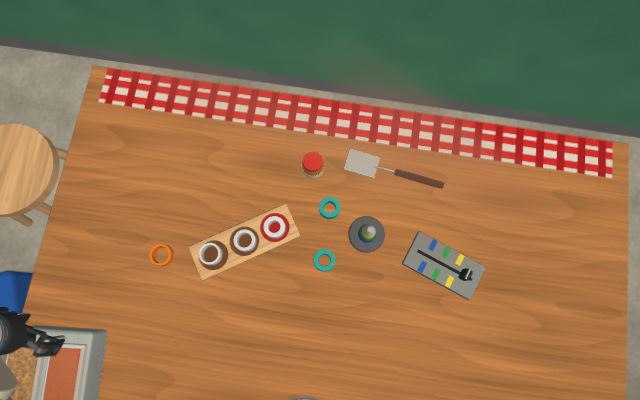

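The scene view shows the board with three metal rings. The one on the red disc is at scene (358,228) / top (275,228), the brown spots are at top (244,240) and (212,254). The gauge is at top (367,234) and the slider grip at (467,274), with the yellow mark nearest the grip. The turquoise rings (329,208), (324,260) and the orange ring (161,255) are decoys. The ring that fits the description is the metal one on the red disc, and I'll confirm it in a crop.

```bash
python3 - <<'E'
from h import *
t=cv2.imread('pics/top.png'); s=cv2.imread('pics/scene.png')
a=cv2.resize(t[195:305,185:295],None,fx=3.6,fy=3.6,interpolation=cv2.INTER_CUBIC)
b=cv2.resize(t[195:305,340:495],None,fx=3.6,fy=3.6,interpolation=cv2.INTER_CUBIC)[:, :400]
c=cv2.resize(s[200:290,330:440],None,fx=3.6,fy=2*1.8,interpolation=cv2.INTER_CUBIC)
d=cv2.resize(s[120:200,270:380],None,fx=3.6,fy=3.6,interpolation=cv2.INTER_CUBIC)
A=np.zeros((600,800,3),np.uint8)
b=cv2.resize(t[200:305,340:490],(400,280),interpolation=cv2.INTER_CUBIC)
A[:280,:400]=cv2.resize(t[200:277,185:295],(400,280),interpolation=cv2.INTER_CUBIC)
A[:280,400:]=b
A[280:600,:400]=c[:320,:400][:, :400] if c.shape[1]>=400 else cv2.resize(c,(400,320))
A[280:568,400:796]=d[:288,:396]
cv2.imwrite('pics/crop.png',A)
f=grab('top')
h=cv2.cvtColor(f['bgr'],cv2.COLOR_BGR2HSV)
# bright unsaturated = ring
m=((h[...,1]<60)&(h[...,2]>120)).astype(np.uint8)
n,l,st,c=cv2.connectedComponentsWithStats(m)
for i in range(1,n):
    x,y,w,hh,ar=st[i]
    if ar>8 and 180<x<500 and 190<y<310: print(st[i],c[i].round(1),ray(f,c[i],42).round(1))
E
```

```text
[264 216  21  22 271] [274.  226.6] [[539.5 169.   42. ]]
[367 226   8  10  65] [370.5 230.2] [[569.4 -85.3  42. ]]
[233 229  23  23 267] [244.3 240. ] [[492.2 240.4  42. ]]
[ 404  232   81   67 1996] [444.  265.2] [[ 507.4 -287.4   42. ]]
[199 243  24  22 238] [209.9 253.6] [[443.  322.7  42. ]]
```

View pics/crop.png

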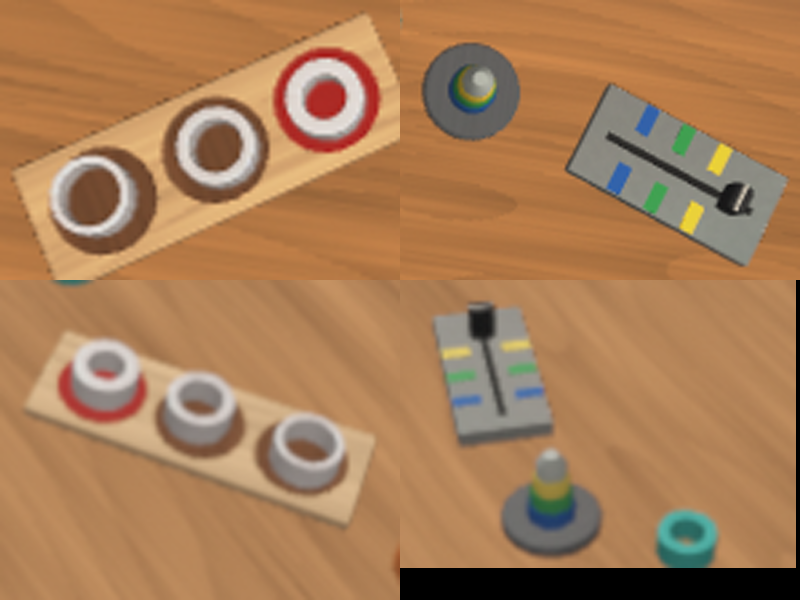

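The crop confirms it: the metal ring on the red disc is the target, and its thick wall suggests the smallest bore. The grip stands at the yellow end of the slider track. Next I measure the gauge, the ring and the slider in both views.

```bash
cat > m.py <<'E'
from h import *
def hull(m,c,r0):
    # component nearest seed c, filled, ellipse
    cs,_=cv2.findContours(m.astype(np.uint8),cv2.RETR_EXTERNAL,cv2.CHAIN_APPROX_NONE)
    cs=[k for k in cs if cv2.contourArea(k)>r0]
    k=min(cs,key=lambda k:np.hypot(*(k.reshape(-1,2).mean(0)-c)))
    return cv2.convexHull(k)
def sil(f,R,z0,z1,guess,hl):
    # centre of upright cylinder whose silhouette hull matches: compare centroid with that of the projected cylinder at guess
    M=cv2.moments(hl); c=np.array([M['m10'],M['m01']])/M['m00']
    p=np.array(guess,float); a=np.linspace(0,2*np.pi,120)
    for _ in range(6):
        P=np.r_[[[p[0]+R*np.cos(t),p[1]+R*np.sin(t),z] for z in(z0,z1) for t in a]]
        N=cv2.moments(cv2.convexHull(proj(f,P).astype(np.float32))); n=np.array([N['m10'],N['m01']])/N['m00']
        p+=(ray(f,c,z1)-ray(f,n,z1))[0,:2]
    return p,M['m00'],N['m00']
E
python3 - <<'E'
from m import *
for n,gs,rs,ps in(('top',(366,234),(275,228),(467,274)),('scene',(312,186),(359,226),(292,131))):
    f=grab(n); h=cv2.cvtColor(f['bgr'],cv2.COLOR_BGR2HSV).astype(int); H,S,V=h[...,0],h[...,1],h[...,2]
    g=np.zeros(H.shape,bool); g[gs[1]-26:gs[1]+26,gs[0]-26:gs[0]+26]=1
    wood=(H>5)&(H<20)&(S>80)&(V>110)
    print(n,'foot',sil(f,50,0,12,(570,-85),hull(g&(S<70)&(V<125),gs,50)))
    g[:]=0; g[rs[1]-20:rs[1]+20,rs[0]-20:rs[0]+20]=1
    rm=g&(S<75)&(V>70); print('ring',sil(f,29,12,42,(540,169),hull(rm,rs,50)))
    red=g&((H<4)|(H>172))&(S>150); k=hull(red,rs,20); M=cv2.moments(k); print('disc',ray(f,[M['m10']/M['m00'],M['m01']/M['m00']],12))
    g[:]=0; g[ps[1]-45:ps[1]+45,ps[0]-70:ps[0]+40]=1
    for nm,lo,hi in(('y',20,33),('g',45,75),('b',100,125)):
        q=(g&(H>lo)&(H<hi)&(S>90)).astype(np.uint8); k,l,st,c=cv2.connectedComponentsWithStats(q)
        for i in range(1,k):
            if st[i,4]>12: print(nm,st[i,4],ray(f,c[i],20).round(1)[0])
    q=(g&(V<60)).astype(np.uint8);k,l,st,c=cv2.connectedComponentsWithStats(q)
    for i in range(1,k):
        if st[i,4]>12: print('blk',st[i],c[i].round(1))
E
```

```text
top foot (array([563.70688323, -78.45398331]), 973.5, 1074.7261041442398)
ring (array([541.32014442, 170.75818081]), 351.0, 406.9293524173554)
disc [[542.38746347 171.06898591  12.        ]]
y 66 [ 531.7 -332.4   20. ]
y 68 [ 470.3 -310.2   20. ]
g 57 [ 546. -295.   20.]
g 59 [ 484.  -272.6   20. ]
b 59 [ 559.6 -256.9   20. ]
b 65 [ 497.5 -234.9   20. ]
blk [418 250  50  31 173] [448.2 266.6]
blk [467 271   5   9  18] [469.4 275.6]
scene foot (array([560.17937383, -79.29562969]), 401.0, 516.7511999695562)
ring (array([535.07623572, 166.4363734 ]), 288.5, 314.442117306171)
disc [[545.10937079 175.61030606  12.        ]]
y 19 [ 465.1 -314.2   20. ]
y 19 [ 528.6 -337.1   20. ]
b 78 [ 572.7 -799.3   20. ]
b 13 [ 492.5 -239.4   20. ]
b 14 [ 555.4 -261.2   20. ]
blk [290 128   6   9  43] [292.5 131.9]
blk [245 169   5   7  22] [246.6 172.6]
```

play_rows(rows=[{"dp":[-0.74,-0.46,0],"turn":[0,0,0],"fingers":0},{"dp":[-0.74,-0.46,0],"turn":[0,0,0],"fingers":0},{"dp":[-0.74,-0.46,0],"turn":[0,0,0],"fingers":0},{"dp":[-0.74,-0.46,0],"turn":[0,0,0],"fingers":0},{"dp":[-0.74,-0.46,0],"turn":[0,0,0],"fingers":0}], force=40)

```text
clock: 0.67
eef_pos: [326.8, 445.4, 231.2]
tcp_rot: [-3.141, 0.0, 2.782]
contact_force: [0.3, 0.2, 0.8]
opening: 1.0
grasp_force: 0.0
```

play_rows(rows=[{"dp":[-0.74,-0.46,0],"turn":[0,0,0],"fingers":0},{"dp":[-0.74,-0.46,0],"turn":[0,0,0],"fingers":0},{"dp":[-0.74,-0.46,0],"turn":[0,0,0],"fingers":0},{"dp":[-0.74,-0.46,0],"turn":[0,0,0],"fingers":0},{"dp":[-0.74,-0.46,0],"turn":[0,0,0],"fingers":0}])

```text
clock: 1.08
eef_pos: [433.1, 307.1, 231.4]
tcp_rot: [3.141, 0.0, 2.782]
contact_force: [0.7, 0.1, 1.0]
opening: 1.002
grasp_force: 0.0
```

play_rows(rows=[{"dp":[-0.74,-0.46,0],"turn":[0,0,0],"fingers":0},{"dp":[-0.74,-0.46,0],"turn":[0,0,0],"fingers":0},{"dp":[-0.74,-0.46,0],"turn":[0,0,0],"fingers":0},{"dp":[-0.74,-0.46,0],"turn":[0,0,0],"fingers":0},{"dp":[-0.74,-0.46,0],"turn":[0,0,0],"fingers":0}])

```text
clock: 1.5
eef_pos: [539.2, 168.8, 231.4]
tcp_rot: [3.142, 0.0, 2.782]
contact_force: [0.9, 0.4, -0.7]
opening: 1.0
grasp_force: 0.0
```

play_rows(rows=[{"dp":[0,0,0.2],"turn":[0,0,1],"fingers":0},{"dp":[0,0,0.2],"turn":[0,0,1],"fingers":0},{"dp":[0,0,0.2],"turn":[0,0,1],"fingers":0},{"dp":[0,0,0.2],"turn":[0,0,1],"fingers":0},{"dp":[0,0,0.2],"turn":[0,0,1],"fingers":0}])

```text
clock: 1.92
eef_pos: [538.4, 170.1, 190.8]
tcp_rot: [-3.141, -0.0, 2.253]
contact_force: [0.5, -0.8, 0.1]
opening: 1.003
grasp_force: 0.0
```

play_rows(rows=[{"dp":[0,0,0.5],"turn":[0,0,1],"fingers":0},{"dp":[0,0,0.5],"turn":[0,0,0.2],"fingers":0},{"dp":[0,0,0.5],"turn":[0,0,0],"fingers":0},{"dp":[0,0,0],"turn":[0,0,0],"fingers":0},{"dp":[0,0,0],"turn":[0,0,0],"fingers":0}])

```text
clock: 2.33
eef_pos: [537.7, 170.1, 130.6]
tcp_rot: [-3.139, -0.001, 2.133]
contact_force: [0.4, 0.2, 0.9]
opening: 1.0
grasp_force: 0.0
```

```bash
cat >> h.py <<'E'
from scipy.spatial.transform import Rotation as Ro
def go(x,y,z,ang=None):
    s=r.sense(); R=Ro.from_euler('xyz',s['tcp_rot']).as_matrix()
    d=np.array([x,y,z])-s['eef_pos']
    print('t',round(s['clock'],2),'at',s['eef_pos'].round(2),'rot',s['tcp_rot'].round(4),'F',s['contact_force'].round(2),'op',round(s['opening'],3),'gf',round(s['grasp_force'],1))
    print('dp units',(R.T@d/40).round(3),'yang',np.degrees(np.arctan2(R[1,1],R[0,1])).round(2),'ztool',R[:,2].round(4))
    if ang is not None:
        e=(ang-np.degrees(np.arctan2(R[1,1],R[0,1]))+90)%180-90; print('turn units z',round(-e/6,3))
E
python3 -c "
from h import *
go(541,170,14,32.1)"
```

```text
t 2.33 at [537.73 170.1  130.64] rot [-3.1392e+00 -6.0000e-04  2.1328e+00] F [0.37 0.23 0.91] op 1.0 gf 0.0
dp units [-0.047  0.075  2.916] yang 32.2 ztool [-2.3e-03 -8.0e-04 -1.0e+00]
turn units z 0.017
```

play_rows(rows=[{"dp":[-0.05,0.07,0.5],"turn":[0,0,0],"fingers":0},{"dp":[0,0,0.7],"turn":[0,0,0],"fingers":0},{"dp":[0,0,0.7],"turn":[0,0,0],"fingers":0},{"dp":[0,0,0.6],"turn":[0,0,0],"fingers":0},{"dp":[0,0,0.4],"turn":[0,0,0],"fingers":0}])

```text
clock: 2.75
eef_pos: [542.2, 170.2, 14.7]
tcp_rot: [3.141, 0.0, 2.133]
contact_force: [-0.7, -0.3, 0.2]
opening: 1.0
grasp_force: 0.0
```

play_rows(rows=[{"dp":[0,0,0],"turn":[0,0,0],"fingers":0.25},{"dp":[0,0,0],"turn":[0,0,0],"fingers":0.35},{"dp":[0,0,0],"turn":[0,0,0],"fingers":0.45},{"dp":[0,0,0],"turn":[0,0,0],"fingers":0.5},{"dp":[0,0,0],"turn":[0,0,0],"fingers":0.5}], force=25)

```text
clock: 3.17
eef_pos: [543.1, 170.5, 16.9]
tcp_rot: [3.139, 0.001, 2.133]
contact_force: [-1.0, 0.3, 5.9]
opening: 0.682
grasp_force: 27.4
```

```bash
python3 -c "
from h import *
go(541,170,14,122.1)
f=grab('scene','s2.png')
cv2.imwrite('pics/s2c.png',cv2.resize(f['bgr'][150:280,290:450],None,fx=4,fy=4,interpolation=cv2.INTER_CUBIC))"
```

```text
t 3.17 at [543.14 170.53  16.89] rot [3.1388e+00 8.0000e-04 2.1326e+00] F [-1.01  0.28  5.87] op 0.682 gf 27.4
dp units [ 0.017 -0.052  0.072] yang 32.19 ztool [ 2.8e-03  8.0e-04 -1.0e+00]
turn units z -14.986
```

View pics/s2c.png

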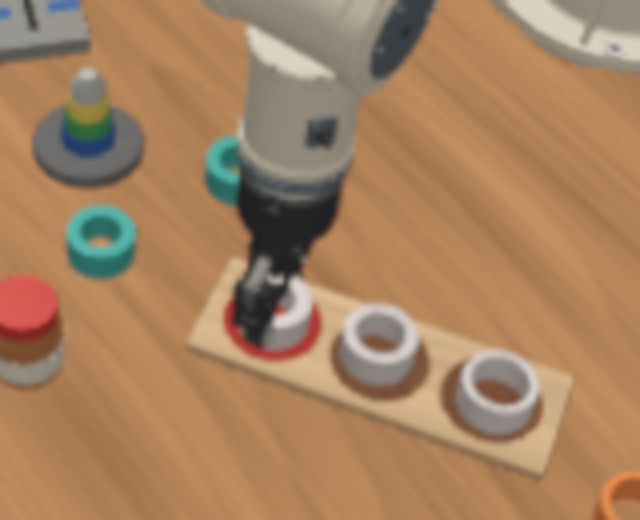

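The ring is held at opening 0.682 (58 mm). The fingertips are touching the board, so I'll lift 4 mm, open a little, turn 90° and regrip so the ring is centred both ways.

play_rows(rows=[{"dp":[0,0,0],"turn":[0,0,0],"fingers":0.18},{"dp":[0,0,-0.1],"turn":[0,0,0],"fingers":0.18},{"dp":[0,0,0],"turn":[0,0,1],"fingers":0.18},{"dp":[0,0,0],"turn":[0,0,1],"fingers":0.18},{"dp":[0,0,0],"turn":[0,0,1],"fingers":0.18}])

```text
clock: 3.63
eef_pos: [542.0, 170.2, 19.7]
tcp_rot: [3.141, -0.0, 1.813]
contact_force: [-0.1, -0.3, 0.1]
opening: 0.817
grasp_force: 0.0
```

play_rows(rows=[{"dp":[0,0,0],"turn":[0,0,1],"fingers":0.18},{"dp":[0,0,0],"turn":[0,0,1],"fingers":0.18},{"dp":[0,0,0],"turn":[0,0,1],"fingers":0.18},{"dp":[0,0,0],"turn":[0,0,1],"fingers":0.18},{"dp":[0,0,0],"turn":[0,0,1],"fingers":0.18}])

```text
clock: 4.05
eef_pos: [541.9, 170.1, 19.6]
tcp_rot: [3.142, -0.0, 1.29]
contact_force: [0.2, -0.2, 0.6]
opening: 0.817
grasp_force: 0.0
```

play_rows(rows=[{"dp":[0,0,0],"turn":[0,0,1],"fingers":0.18},{"dp":[0,0,0],"turn":[0,0,1],"fingers":0.18},{"dp":[0,0,0],"turn":[0,0,1],"fingers":0.18},{"dp":[0,0,0],"turn":[0,0,1],"fingers":0.18},{"dp":[0,0,0],"turn":[0,0,1],"fingers":0.18}])

```text
clock: 4.47
eef_pos: [541.9, 170.1, 19.6]
tcp_rot: [3.142, -0.0, 0.766]
contact_force: [0.2, 0.8, 0.1]
opening: 0.817
grasp_force: 0.0
```

play_rows(rows=[{"dp":[0,0,0],"turn":[0,0,1],"fingers":0.18},{"dp":[0,0,0],"turn":[0,0,1],"fingers":0.18},{"dp":[0,0,0],"turn":[0,0,0],"fingers":0.18},{"dp":[0,0,0],"turn":[0,0,0],"fingers":0.18}])

```text
clock: 4.8
eef_pos: [541.9, 170.1, 19.5]
tcp_rot: [3.142, -0.0, 0.565]
contact_force: [-0.8, -0.6, 0.2]
opening: 0.825
grasp_force: 0.0
```

```bash
python3 -c "
from h import *
go(543.1,170.5,18,122.1)"
```

```text
t 4.8 at [541.91 170.14  19.51] rot [ 3.1416e+00 -1.0000e-04  5.6500e-01] F [-0.85 -0.58  0.2 ] op 0.825 gf 0.0
dp units [0.03  0.008 0.038] yang -57.63 ztool [ 1.e-04  0.e+00 -1.e+00]
turn units z 0.045
```

play_rows(rows=[{"dp":[0.03,0,0],"turn":[0,0,0],"fingers":0.18},{"dp":[0,0,0],"turn":[0,0,0],"fingers":0.25},{"dp":[0,0,0],"turn":[0,0,0],"fingers":0.35},{"dp":[0,0,0],"turn":[0,0,0],"fingers":0.5},{"dp":[0,0,0],"turn":[0,0,0],"fingers":0.6}], force=60)

```text
clock: 5.22
eef_pos: [543.1, 170.8, 19.9]
tcp_rot: [3.142, -0.0, 0.563]
contact_force: [-1.3, -0.2, 8.0]
opening: 0.648
grasp_force: 62.8
```

play_rows(rows=[{"dp":[0,0,0],"turn":[0,0,0],"fingers":0.6},{"dp":[0,0,0],"turn":[0,0,0],"fingers":0.6}])

```text
clock: 5.38
eef_pos: [543.1, 170.8, 19.9]
tcp_rot: [3.142, -0.0, 0.563]
contact_force: [-2.2, -0.4, 7.3]
opening: 0.654
grasp_force: 62.8
```

```bash
python3 -c "
from h import *
go(563,-79,130)"
```

```text
t 5.38 at [543.11 170.85  19.93] rot [ 3.1415e+00 -4.0000e-04  5.6280e-01] F [-2.16 -0.39  7.28] op 0.654 gf 62.8
dp units [-2.911  5.548 -2.752] yang -57.75 ztool [ 4.e-04  2.e-04 -1.e+00]
```

play_rows(rows=[{"dp":[0,0,-0.2],"turn":[0,0,0],"fingers":0.6},{"dp":[0,0,-0.5],"turn":[0,0,0],"fingers":0.6},{"dp":[0,0,-0.7],"turn":[0,0,0],"fingers":0.6},{"dp":[0,0,-0.7],"turn":[0,0,0],"fingers":0.6},{"dp":[0,0,-0.53],"turn":[0,0,0],"fingers":0.6}])

```text
clock: 5.8
eef_pos: [543.2, 170.9, 126.8]
tcp_rot: [3.141, -0.001, 0.563]
contact_force: [1.5, 0.6, -0.9]
opening: 0.648
grasp_force: 64.1
```

play_rows(rows=[{"dp":[-0.2,0.4,0],"turn":[0,0,0],"fingers":0.6},{"dp":[-0.3,0.6,0],"turn":[0,0,0],"fingers":0.6},{"dp":[-0.34,0.6,0],"turn":[0,0,0],"fingers":0.6},{"dp":[-0.3,0.6,0],"turn":[0,0,0],"fingers":0.6},{"dp":[-0.3,0.6,0],"turn":[0,0,0],"fingers":0.6}])

```text
clock: 6.22
eef_pos: [553.6, 44.2, 124.9]
tcp_rot: [3.142, -0.0, 0.563]
contact_force: [0.2, -0.3, -1.3]
opening: 0.647
grasp_force: 64.2
```

play_rows(rows=[{"dp":[-0.3,0.6,0],"turn":[0,0,0],"fingers":0.6},{"dp":[-0.3,0.6,0],"turn":[0,0,0],"fingers":0.6},{"dp":[-0.3,0.6,0],"turn":[0,0,0],"fingers":0.6},{"dp":[-0.3,0.6,0],"turn":[0,0,0],"fingers":0.6},{"dp":[-0.244,0.351,0],"turn":[0,0,0],"fingers":0.6}])

```text
clock: 6.63
eef_pos: [563.9, -80.9, 124.9]
tcp_rot: [3.141, -0.0, 0.562]
contact_force: [-0.4, -0.7, -1.1]
opening: 0.648
grasp_force: 64.2
```

play_rows(rows=[{"dp":[0,0,0],"turn":[0,0,0],"fingers":0.6},{"dp":[0,0,0],"turn":[0,0,0],"fingers":0.6},{"dp":[0,0,0],"turn":[0,0,0],"fingers":0.6}])

```text
clock: 6.88
eef_pos: [563.3, -78.1, 124.6]
tcp_rot: [-3.141, 0.0, 0.562]
contact_force: [-0.2, 1.2, -1.1]
opening: 0.648
grasp_force: 64.2
```

```bash
python3 -c "
from h import *
go(564,-78.5,125)
f=grab('scene','s3.png')
x,y=proj(f,[564,-78.5,90])[0].astype(int); print(x,y)
cv2.imwrite('pics/s3c.png',cv2.resize(f['bgr'][y-35:y+40,x-50:x+50],None,fx=8,fy=8,interpolation=cv2.INTER_CUBIC))"
```

```text
t 6.88 at [563.3  -78.06 124.56] rot [-3.1411e+00  1.0000e-04  5.6180e-01] F [-0.16  1.15 -1.08] op 0.648 gf 64.2
dp units [ 0.009  0.019 -0.011] yang -57.81 ztool [-3.e-04  4.e-04 -1.e+00]
310 168
```

View pics/s3c.png

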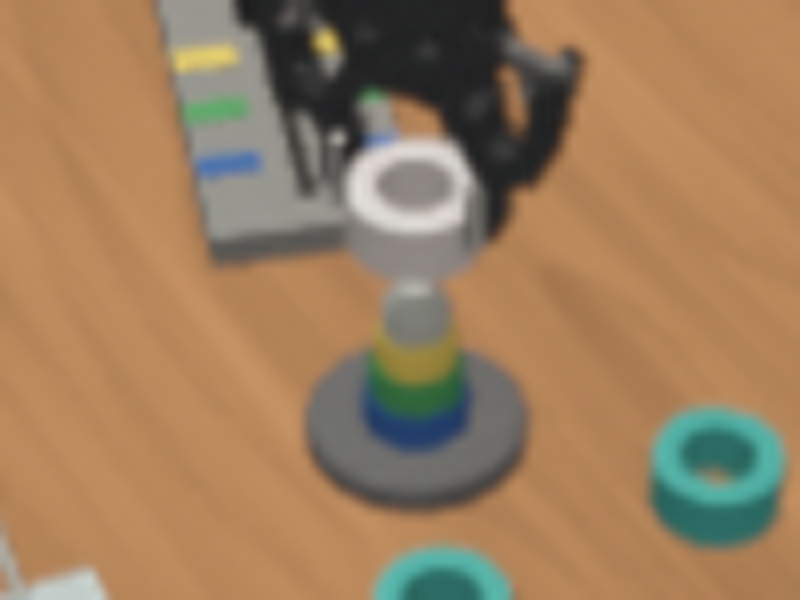

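The crop shows the ring held level above the stem: ring centre at crop x≈414, stem axis at ≈416. Now I measure that offset in the same view.

```bash
cat > q.py <<'E'
from m import *
def run():
    s=r.sense(); p=s['eef_pos']; zu=p[2]-7.9
    out=[]
    for k in range(2):
        f=grab('scene'); b=cv2.resize(f['bgr'],None,fx=4,fy=4,interpolation=cv2.INTER_CUBIC)
        # work at 4x: scale intrinsics
        f['K']=f['K'].copy(); f['K'][:2]*=4; f['K'][:2,2]+=1.5
        h=cv2.cvtColor(b,cv2.COLOR_BGR2HSV).astype(int); H,S,V=h[...,0],h[...,1],h[...,2]
        def win(P,w,hh):
            g=np.zeros(H.shape,bool); x,y=proj(f,P)[0].astype(int); g[y-hh:y+hh,x-w:x+w]=1; return g,(x,y)
        g,c=win([*p[:2],6],66,60); 
        ft=sil(f,50,0,12,(564,-78),hull(g&(S<80)&(V<130)&(V>40),c,300))
        g,c=win([*p[:2],zu+15],40,40)
        hl=hull(g&(S<60)&(V>105),c,300); rg=sil(f,29,zu,zu+30,p[:2],hl)
        # left edges for the record: bands
        res=[]
        for nm,lo,hi,zc in(('y',17,35,55),('g',45,80,37),('b',100,125,19)):
            g,c=win([564,-78,zc],40,34); q=g&(H>=lo)&(H<=hi)&(S>80)
            xs=np.where(q.any(0))[0]; ys=np.where(q.any(1))[0]; res.append((nm,xs.min()/2+xs.max()/2,xs.max()-xs.min()))
        M=cv2.boundingRect(hl)
    print('tcp',p.round(2),'foot',ft[0].round(2),ft[1:],'ring',rg[0].round(2),rg[1:]); print(res,'ring x',M)
    for z in(zu+15,55,37,19): print(z,proj(f,[*p[:2],z])[0].round(2))
run()
E
python3 q.py
```

```text
tcp [563.37 -77.74 124.56] foot [560.58 -79.61] (6939.5, 8267.492231450975) ring [563.53 -80.45] (4783.0, 4503.476230021566)
[('y', np.float64(1247.5), np.int64(51)), ('g', np.float64(1247.0), np.int64(46)), ('b', np.float64(1248.0), np.int64(52))] ring x (1206, 600, 77, 80)
131.66076774849483 [1246.01  640.67]
55 [1246.12  706.98]
37 [1246.15  721.75]
19 [1246.18  736.25]
```

```bash
python3 - <<'E'
from m import *
p=r.sense()['eef_pos']; zu=p[2]-7.9
f=grab('scene'); g=cv2.cvtColor(f['bgr'],cv2.COLOR_BGR2GRAY).astype(float); h=cv2.cvtColor(f['bgr'],cv2.COLOR_BGR2HSV)
a=np.linspace(0,2*np.pi,720)
def cyl(x,y,R,z): return proj(f,np.c_[x+R*np.cos(a),y+R*np.sin(a),0*a+z])
t=cyl(*p[:2],29,zu+30); b=cyl(*p[:2],29,zu)
print('pred ring top y',t[:,1].min(),'bottom y',b[:,1].max(),'x',t[:,0].min(),t[:,0].max(),'bottom ring x',b[:,0].min(),b[:,0].max())
F0=cyl(*p[:2],50,12);F1=cyl(*p[:2],50,0); print('pred foot top y',F0[:,1].min(),'bot',F1[:,1].max(),'x',F0[:,0].min(),F0[:,0].max())
N=cyl(*p[:2],7,90); print('nose top y',N[:,1].min())
x=311
print('col',x,[(y,int(g[y,x])) for y in range(146,207)])
for y in(158,161,184,187): print('row',y,[(x,int(g[y,x]),int(h[y,x,1])) for x in list(range(294,308))+list(range(315,330))])
E
```

```text
pred ring top y 150.6004047315213 bottom y 169.19548871782118 x 302.2419786697244 319.97356796343706 bottom ring x 302.40269643574055 319.8362031137624
pred foot top y 175.18295161020575 bot 197.89803695275057 x 296.95983880167734 325.34820692094246
nose top y 167.58873891619788
col 311 [(146, 116), (147, 138), (148, 139), (149, 146), (150, 178), (151, 212), (152, 205), (153, 152), (154, 138), (155, 137), (156, 137), (157, 137), (158, 142), (159, 175), (160, 213), (161, 206), (162, 159), (163, 139), (164, 137), (165, 137), (166, 138), (167, 144), (168, 164), (169, 174), (170, 137), (171, 127), (172, 126), (173, 124), (174, 121), (175, 122), (176, 127), (177, 131), (178, 129), (179, 128), (180, 119), (181, 96), (182, 82), (183, 80), (184, 77), (185, 67), (186, 59), (187, 59), (188, 65), (189, 87), (190, 109), (191, 111), (192, 110), (193, 107), (194, 92), (195, 78), (196, 87), (197, 123), (198, 145), (199, 147), (200, 147), (201, 152), (202, 154), (203, 151), (204, 139), (205, 110), (206, 89)]
row 158 [(294, 150, 14), (295, 150, 14), (296, 150, 14), (297, 148, 15), (298, 147, 15), (29
[... 1102 characters left out ...]
40), (316, 64, 150), (317, 61, 151), (318, 79, 70), (319, 106, 5), (320, 110, 11), (321, 110, 11), (322, 110, 11), (323, 111, 11), (324, 108, 14), (325, 107, 56), (326, 126, 112), (327, 139, 128), (328, 141, 130), (329, 142, 130)]
row 187 [(294, 148, 130), (295, 151, 129), (296, 153, 126), (297, 144, 121), (298, 113, 76), (299, 105, 14), (300, 111, 5), (301, 112, 7), (302, 111, 7), (303, 112, 7), (304, 111, 7), (305, 105, 7), (306, 89, 51), (307, 73, 104), (315, 64, 144), (316, 74, 102), (317, 88, 50), (318, 103, 10), (319, 110, 7), (320, 110, 11), (321, 109, 9), (322, 109, 11), (323, 107, 9), (324, 100, 20), (325, 103, 79), (326, 128, 123), (327, 141, 129), (328, 142, 130), (329, 141, 130)]
```

The bore ratio (about 6.1/11.7 of the outer diameter) points to the 33 mm bore, so yellow. The stem axis is only known to about 2 mm, so I'll lower gently over the nose and find the centre by feel.

play_rows(rows=[{"dp":[-0.025,0.02,0.2],"turn":[0,0,0],"fingers":0.6},{"dp":[0,0,0.25],"turn":[0,0,0],"fingers":0.6},{"dp":[0,0,0.2],"turn":[0,0,0],"fingers":0.6},{"dp":[0,0,0.15],"turn":[0,0,0],"fingers":0.6},{"dp":[0,0,0],"turn":[0,0,0],"fingers":0.6}])

```text
clock: 7.5
eef_pos: [561.9, -79.6, 90.4]
tcp_rot: [-3.14, 0.002, 0.562]
contact_force: [-0.8, -0.3, -0.8]
opening: 0.648
grasp_force: 64.2
```

play_rows(rows=[{"dp":[0,0,0.05],"turn":[0,0,0],"fingers":0.6},{"dp":[0,0,0.05],"turn":[0,0,0],"fingers":0.6},{"dp":[0,0,0],"turn":[0,0,0],"fingers":0.6}])

```text
clock: 7.75
eef_pos: [563.1, -79.9, 88.3]
tcp_rot: [-3.142, 0.0, 0.562]
contact_force: [0.7, 0.4, -1.3]
opening: 0.644
grasp_force: 64.2
```

play_rows(rows=[{"dp":[0,0,0.05],"turn":[0,0,0],"fingers":0.6},{"dp":[0,0,0.05],"turn":[0,0,0],"fingers":0.6},{"dp":[0,0,0],"turn":[0,0,0],"fingers":0.6}])

```text
clock: 8.0
eef_pos: [563.0, -79.8, 84.3]
tcp_rot: [-3.141, 0.0, 0.562]
contact_force: [-0.3, -1.0, -0.6]
opening: 0.649
grasp_force: 64.2
```

play_rows(rows=[{"dp":[0,0,0.05],"turn":[0,0,0],"fingers":0.6},{"dp":[0,0,0.05],"turn":[0,0,0],"fingers":0.6},{"dp":[0,0,0],"turn":[0,0,0],"fingers":0.6}])

```text
clock: 8.25
eef_pos: [562.9, -79.8, 80.1]
tcp_rot: [-3.141, 0.0, 0.562]
contact_force: [0.7, 1.1, -1.0]
opening: 0.646
grasp_force: 64.2
```

play_rows(rows=[{"dp":[0.025,0,0],"turn":[0,0,0],"fingers":0.6},{"dp":[0.025,0,0],"turn":[0,0,0],"fingers":0.6},{"dp":[0,0,0],"turn":[0,0,0],"fingers":0.6},{"dp":[0,0,0],"turn":[0,0,0],"fingers":0.6}])

```text
clock: 8.58
eef_pos: [564.7, -78.7, 80.5]
tcp_rot: [-3.141, 0.0, 0.562]
contact_force: [-1.4, -0.5, 0.2]
opening: 0.653
grasp_force: 64.2
```

play_rows(rows=[{"dp":[-0.05,0,0],"turn":[0,0,0],"fingers":0.6},{"dp":[-0.05,0,0],"turn":[0,0,0],"fingers":0.6},{"dp":[0,0,0],"turn":[0,0,0],"fingers":0.6},{"dp":[0,0,0],"turn":[0,0,0],"fingers":0.6}])

```text
clock: 8.92
eef_pos: [562.2, -80.5, 80.6]
tcp_rot: [3.141, -0.002, 0.561]
contact_force: [3.3, 4.1, -3.2]
opening: 0.65
grasp_force: 64.6
```

play_rows(rows=[{"dp":[0.05,0.05,0],"turn":[0,0,0],"fingers":0.6},{"dp":[0,0,0],"turn":[0,0,0],"fingers":0.6},{"dp":[0,0,0],"turn":[0,0,0],"fingers":0.6},{"dp":[0,0,0],"turn":[0,0,0],"fingers":0.6}])

```text
clock: 9.25
eef_pos: [563.2, -80.6, 80.3]
tcp_rot: [-3.139, 0.001, 0.561]
contact_force: [-1.6, 5.0, 1.0]
opening: 0.647
grasp_force: 65.1
```

play_rows(rows=[{"dp":[0,-0.05,0],"turn":[0,0,0],"fingers":0.6},{"dp":[0,-0.05,0],"turn":[0,0,0],"fingers":0.6},{"dp":[0,0,0],"turn":[0,0,0],"fingers":0.6},{"dp":[0,0,0],"turn":[0,0,0],"fingers":0.6}])

```text
clock: 9.58
eef_pos: [562.1, -78.2, 80.6]
tcp_rot: [3.141, -0.0, 0.562]
contact_force: [0.5, -0.5, -1.4]
opening: 0.646
grasp_force: 64.9
```

play_rows(rows=[{"dp":[0.01,-0.04,0],"turn":[0,0,0],"fingers":0.6},{"dp":[0,0,0],"turn":[0,0,0],"fingers":0.6},{"dp":[0,0,0],"turn":[0,0,0],"fingers":0.6}])

```text
clock: 9.83
eef_pos: [562.0, -77.1, 80.6]
tcp_rot: [3.14, -0.0, 0.562]
contact_force: [0.1, -4.6, -2.4]
opening: 0.648
grasp_force: 64.9
```

play_rows(rows=[{"dp":[0.06,0.075,0],"turn":[0,0,0],"fingers":0.6},{"dp":[0,0,0],"turn":[0,0,0],"fingers":0.6},{"dp":[0,0,0],"turn":[0,0,0],"fingers":0.6}])

```text
clock: 10.08
eef_pos: [564.6, -77.8, 80.3]
tcp_rot: [-3.141, 0.001, 0.562]
contact_force: [-3.4, -2.3, -0.8]
opening: 0.647
grasp_force: 65.3
```

play_rows(rows=[{"dp":[-0.06,0,0],"turn":[0,0,0],"fingers":0.6},{"dp":[0,0,0],"turn":[0,0,0],"fingers":0.6},{"dp":[0,0,0],"turn":[0,0,0],"fingers":0.6}])

```text
clock: 10.33
eef_pos: [563.4, -79.0, 80.6]
tcp_rot: [3.141, -0.001, 0.562]
contact_force: [-0.6, 0.1, -0.4]
opening: 0.649
grasp_force: 65.1
```

Probing gives about 1.7 mm of play each way, so the bore is 33 mm and the stop will be yellow. The axis is at about (562.8, −78.9). Now I lower to the stop.

play_rows(rows=[{"dp":[-0.01,-0.01,0],"turn":[0,0,0],"fingers":0.6},{"dp":[0,0,0.05],"turn":[0,0,0],"fingers":0.6},{"dp":[0,0,0.05],"turn":[0,0,0],"fingers":0.6},{"dp":[0,0,0.05],"turn":[0,0,0],"fingers":0.6},{"dp":[0,0,0],"turn":[0,0,0],"fingers":0.6}])

```text
clock: 10.75
eef_pos: [562.3, -78.9, 73.9]
tcp_rot: [-3.141, 0.001, 0.562]
contact_force: [-0.2, 0.3, -1.5]
opening: 0.648
grasp_force: 65.1
```

play_rows(rows=[{"dp":[0,0,0.05],"turn":[0,0,0],"fingers":0.6},{"dp":[0,0,0.03],"turn":[0,0,0],"fingers":0.6},{"dp":[0,0,0],"turn":[0,0,0],"fingers":0.6}])

```text
clock: 11.0
eef_pos: [562.8, -78.9, 71.3]
tcp_rot: [3.141, -0.0, 0.562]
contact_force: [-0.4, 0.8, 1.7]
opening: 0.652
grasp_force: 65.4
```

play_rows(rows=[{"dp":[0,0,0.025],"turn":[0,0,0],"fingers":0.6},{"dp":[0,0,0.025],"turn":[0,0,0],"fingers":0.6},{"dp":[0,0,0],"turn":[0,0,0],"fingers":0.6}])

```text
clock: 11.25
eef_pos: [562.9, -78.9, 69.5]
tcp_rot: [3.141, -0.001, 0.562]
contact_force: [-1.2, 1.1, 4.5]
opening: 0.646
grasp_force: 65.7
```

play_rows(rows=[{"dp":[0,0,0.04],"turn":[0,0,0],"fingers":0.6},{"dp":[0,0,0.03],"turn":[0,0,0],"fingers":0.6},{"dp":[0,0,0],"turn":[0,0,0],"fingers":0.6},{"dp":[0,0,0],"turn":[0,0,0],"fingers":0.6}])

```text
clock: 11.58
eef_pos: [563.0, -78.9, 67.1]
tcp_rot: [3.141, -0.001, 0.562]
contact_force: [-2.0, 1.6, 8.4]
opening: 0.648
grasp_force: 66.2
```

play_rows(rows=[{"dp":[0,0,0],"turn":[0,0,0],"fingers":0.6},{"dp":[0,0,0],"turn":[0,0,0],"fingers":0.6},{"dp":[0,0,0],"turn":[0,0,0],"fingers":0.6}])

```text
clock: 11.83
eef_pos: [562.9, -78.9, 67.1]
tcp_rot: [3.141, -0.001, 0.562]
contact_force: [-1.5, 0.8, 8.9]
opening: 0.645
grasp_force: 66.2
```

play_rows(rows=[{"dp":[0,0,0],"turn":[0,0,0],"fingers":0.6},{"dp":[0,0,0],"turn":[0,0,0],"fingers":0.6},{"dp":[0,0,0],"turn":[0,0,0],"fingers":0.6}])

```text
clock: 12.08
eef_pos: [562.9, -78.9, 67.1]
tcp_rot: [3.141, -0.001, 0.562]
contact_force: [-0.6, 0.7, 8.8]
opening: 0.65
grasp_force: 66.2
```

play_rows(rows=[{"dp":[0,0,-0.06],"turn":[0,0,0],"fingers":0.6},{"dp":[0,0,-0.06],"turn":[0,0,0],"fingers":0.6},{"dp":[0,0,0],"turn":[0,0,0],"fingers":0.6},{"dp":[0,0,0],"turn":[0,0,0],"fingers":0.6}], force=20)

```text
clock: 12.42
eef_pos: [562.7, -79.0, 71.4]
tcp_rot: [3.141, -0.0, 0.562]
contact_force: [0.8, 1.9, 2.6]
opening: 0.649
grasp_force: 65.3
```

play_rows(rows=[{"dp":[0,0,0],"turn":[0,0,0],"fingers":0.3},{"dp":[0,0,0],"turn":[0,0,0],"fingers":0.2},{"dp":[0,0,0],"turn":[0,0,0],"fingers":0.1},{"dp":[0,0,0],"turn":[0,0,0],"fingers":0},{"dp":[0,0,0],"turn":[0,0,0],"fingers":0}])

```text
clock: 12.83
eef_pos: [562.4, -79.0, 71.1]
tcp_rot: [-3.141, 0.0, 0.562]
contact_force: [-0.0, -0.4, -0.6]
opening: 0.999
grasp_force: 0.0
```

play_rows(rows=[{"dp":[0,0,-0.2],"turn":[0,0,0],"fingers":0},{"dp":[0,0,-0.4],"turn":[0,0,0],"fingers":0},{"dp":[0,0,-0.8],"turn":[0,0,0],"fingers":0},{"dp":[0,0,-0.8],"turn":[0,0,0],"fingers":0},{"dp":[0,0,0],"turn":[0,0,0],"fingers":0}])

```text
clock: 13.25
eef_pos: [566.0, -79.5, 165.6]
tcp_rot: [3.136, -0.007, 0.562]
contact_force: [1.7, 0.2, -0.4]
opening: 0.996
grasp_force: 0.0
```

```bash
python3 - <<'E'
from m import *
f=grab('scene','s4.png')
cv2.imwrite('pics/s4c.png',cv2.resize(f['bgr'][110:210,260:360],None,fx=5.9,fy=5.9,interpolation=cv2.INTER_CUBIC))
g=grab('top'); c=np.array([468.,274.])
# slider from track direction: top-view yellow midpoint (501,-321.3), dir 69.7deg
u=np.array([27.9,75.5]);u/=np.hypot(*u)
for ff,nm in((g,'top'),(f,'scene')):
    h=cv2.cvtColor(ff['bgr'],cv2.COLOR_BGR2HSV); P=[501,-321.3,20]
    a,b=proj(ff,[P,[501+u[0]*-25,-321.3+u[1]*-25,60]])
    x,y=b.astype(int); m=np.zeros(h.shape[:2],bool); m[y-10:y+10,x-10:x+10]=1
    m&=(h[...,2]<70); ys,xs=np.where(m); print(nm,(x,y),len(xs),xs.mean(),ys.mean(),ray(ff,[xs.mean(),ys.mean()],40))
go(490,-350,190,-20.3)
E
```

```text
top (np.int64(467), np.int64(273)) 104 464.0 274.375 [[ 491.82643063 -341.92898684   40.        ]]
scene (np.int64(291), np.int64(127)) 156 294.18589743589746 127.64102564102564 [[ 470.93304275 -362.39857559   40.        ]]
t 13.35 at [563.58 -79.13 161.14] rot [ 3.1393e+00 -2.6000e-03  5.6170e-01] F [ 0.26 -0.47 -0.48] op 1.003 gf 0.0
dp units [-5.162  4.753 -0.724] yang -57.81 ztool [ 3.4e-03 -5.0e-04 -1.0e+00]
turn units z -6.252
```

View pics/s4c.png

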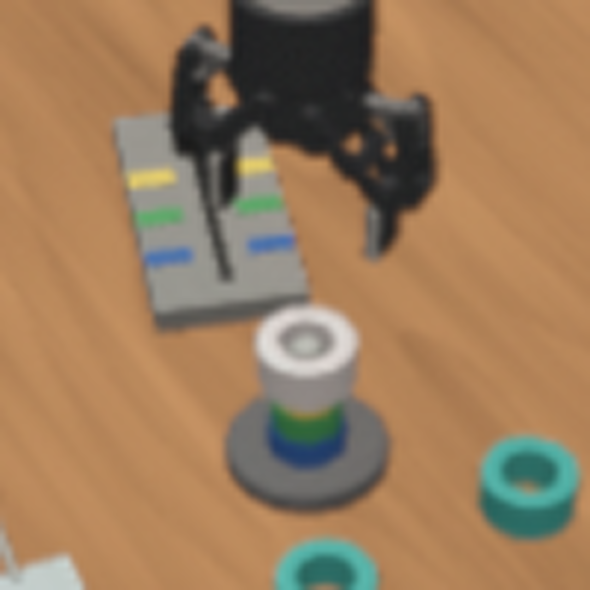

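The ring sits level with the green and blue bands and a sliver of yellow showing below it, so it rests on yellow. The slider target is 0.035; I measure the grip in the first top picture.

```bash
python3 - <<'E'
from m import *
f=grab('top'); im=cv2.imread('pics/top.png'); f['bgr']=im
p=im[262:290,455:482].astype(int); 
m=np.zeros(im.shape[:2],bool); m[262:290,452:484]=1
g=im.max(2); mk=m&(g<75); n,l,st,c=cv2.connectedComponentsWithStats(mk.astype(np.uint8))
print(st[1:]); print(g[264:286,458:480])
u=np.array([.347,.938]); O=np.array([501,-321.3])-35*u
for s in(0,10,20,35):
    P=[*(O+s*u),60]; print(s,P[:2],proj(f,P)[0].round(1))
E
```

```text
[[452 268  20  13 122]]
[[233 231 208 140 141 139 139 139 141 141 140 139 139 140 140 140 140 140
  140 139 141 140]
 [178 212 162 140 142 141 140 139 140 140 139 139 139 140 140 139 139 138
  139 140 140 141]
 [138 138 139 139 140 140 140 140 141 140 141 140 140 140 140 139 139 141
  140 140 140 141]
 [138 138 139 139 140 139 138 139 140 141 141 141 140 140 139 139 140 140
  141 142 141 142]
 [139 139 139 139 139 133 105  81  83  91 118 141 142 140 140 140 141 142
  142 142 141 143]
 [140 140 140 131  75  25  25  27  32  39  69 136 174 140 141 141 142 142
  142 142 141 143]
 [120 140 135 102  23  25  24  28  36  44 106 182 159  92 140 141 140 141
  141 142 142 142]
 [ 58 103 128  49  25  25  25  31  40  61 144 202  84  56  96 141 140 141
  141 142 142 141]
 [ 44  44  38  23  25  24  28  36  45  92 162 159  53  59  97 141 141 142
  142 143 143 142]
 [ 48  43  28  24  23  25  32  42  52 135 204  86  54  57  96 140 140 141
  142 142 142 142]
 [110  57  24  24  25  28  37  46  92 165 162  56  56  74 121 141 141 140
  141 140 140 141]
 [128  48  25  25  25  32  43  51 132 205  89  57  59
[... 517 characters left out ...]
4 144 143 143 142 142 142 142 142 143 143 142 140 141 143 142
  142 141 147 163]
 [143 142 144 143 142 142 142 141 141 141 143 143 143 142 142 141 143 143
  142 142 152 165]
 [142 143 143 142 143 143 143 142 142 141 141 141 143 143 143 143 144 143
  143 143 152 167]
 [143 143 143 144 144 143 143 143 142 141 141 142 143 143 144 144 143 142
  149 163 162 163]
 [142 143 144 144 143 142 143 143 142 141 141 142 142 144 144 143 143 143
  144 153 164 163]]
0 [np.float64(488.855), np.float64(-354.13)] [471.1 275.8]
10 [np.float64(492.32500000000005), np.float64(-344.75)] [467.6 273.9]
20 [np.float64(495.795), np.float64(-335.37)] [464.1 272. ]
35 [np.float64(501.0), np.float64(-321.3)] [458.8 269.2]
```

play_rows(rows=[{"dp":[-0.3,0.3,0],"turn":[0,0,0],"fingers":0},{"dp":[-0.55,0.5,0],"turn":[0,0,0],"fingers":0},{"dp":[-0.55,0.5,0],"turn":[0,0,0],"fingers":0},{"dp":[-0.55,0.5,0],"turn":[0,0,0],"fingers":0},{"dp":[-0.55,0.5,0],"turn":[0,0,0],"fingers":0}])

```text
clock: 13.82
eef_pos: [525.4, -210.8, 157.7]
tcp_rot: [-3.139, 0.002, 0.562]
contact_force: [0.8, 0.0, 0.8]
opening: 1.001
grasp_force: 0.0
```

play_rows(rows=[{"dp":[-0.55,0.5,0],"turn":[0,0,0],"fingers":0},{"dp":[-0.55,0.5,0],"turn":[0,0,0],"fingers":0},{"dp":[-0.55,0.5,0],"turn":[0,0,0],"fingers":0},{"dp":[-0.55,0.5,0],"turn":[0,0,0],"fingers":0},{"dp":[-0.38,0.375,0],"turn":[0,0,0],"fingers":0}])

```text
clock: 14.23
eef_pos: [488.4, -347.0, 157.7]
tcp_rot: [-3.139, 0.001, 0.561]
contact_force: [-0.3, 0.2, 0.3]
opening: 0.998
grasp_force: 0.0
```

play_rows(rows=[{"dp":[0,0,0.1],"turn":[0,0,-1],"fingers":0},{"dp":[0,0,0.1],"turn":[0,0,-1],"fingers":0},{"dp":[0,0,0.1],"turn":[0,0,-1],"fingers":0},{"dp":[0,0,0.1],"turn":[0,0,-1],"fingers":0},{"dp":[0,0,0.1],"turn":[0,0,-1],"fingers":0}])

```text
clock: 14.65
eef_pos: [489.1, -344.9, 137.4]
tcp_rot: [-3.139, -0.0, 1.09]
contact_force: [0.6, -0.8, 0.5]
opening: 1.0
grasp_force: 0.0
```

play_rows(rows=[{"dp":[0,0,0.3],"turn":[0,0,-1],"fingers":0},{"dp":[0,0,0.3],"turn":[0,0,-0.25],"fingers":0},{"dp":[0,0,0],"turn":[0,0,0],"fingers":0},{"dp":[0,0,0],"turn":[0,0,0],"fingers":0}])

```text
clock: 14.98
eef_pos: [489.1, -344.7, 113.7]
tcp_rot: [-3.138, -0.001, 1.215]
contact_force: [0.8, 0.4, -0.5]
opening: 0.996
grasp_force: 0.0
```

```bash
python3 -c "
from h import *
go(491.2,-345.6,34,-20.3)"
```

```text
t 14.98 at [ 489.08 -344.66  113.65] rot [-3.1381e+00 -1.0000e-03  1.2148e+00] F [ 0.78  0.38 -0.54] op 0.996 gf 0.0
dp units [-0.005  0.065  1.991] yang -20.39 ztool [-0.003   0.0021 -1.    ]
turn units z -0.016
```

play_rows(rows=[{"dp":[0,0.06,0.4],"turn":[0,0,0],"fingers":0},{"dp":[0,0,0.5],"turn":[0,0,0],"fingers":0},{"dp":[0,0,0.5],"turn":[0,0,0],"fingers":0},{"dp":[0,0,0.4],"turn":[0,0,0],"fingers":0},{"dp":[0,0,0.1],"turn":[0,0,0],"fingers":0}])

```text
clock: 15.4
eef_pos: [491.2, -345.4, 37.1]
tcp_rot: [-3.138, -0.001, 1.215]
contact_force: [-1.1, 1.0, -0.2]
opening: 1.001
grasp_force: 0.0
```

play_rows(rows=[{"dp":[0,0,0],"turn":[0,0,0],"fingers":0.3},{"dp":[0,0,0],"turn":[0,0,0],"fingers":0.5},{"dp":[0,0,0],"turn":[0,0,0],"fingers":0.6},{"dp":[0,0,0],"turn":[0,0,0],"fingers":0.75},{"dp":[0,0,0],"turn":[0,0,0],"fingers":0.75}])

```text
clock: 15.82
eef_pos: [491.1, -345.8, 40.2]
tcp_rot: [-3.139, -0.0, 1.217]
contact_force: [-4.5, 1.2, 20.7]
opening: 0.324
grasp_force: 24.2
```

play_rows(rows=[{"dp":[0,0,0],"turn":[0,0,0],"fingers":0.75},{"dp":[0,0,0],"turn":[0,0,0],"fingers":0.75}])

```text
clock: 15.98
eef_pos: [491.2, -345.8, 40.3]
tcp_rot: [-3.139, -0.0, 1.216]
contact_force: [-6.8, 2.0, 10.5]
opening: 0.323
grasp_force: 22.7
```

play_rows(rows=[{"dp":[0.16,0,-0.02],"turn":[0,0,0],"fingers":0.75},{"dp":[0.16,0,-0.02],"turn":[0,0,0],"fingers":0.75},{"dp":[0.16,0,0],"turn":[0,0,0],"fingers":0.75},{"dp":[0.16,0,0],"turn":[0,0,0],"fingers":0.75},{"dp":[0,0,0],"turn":[0,0,0],"fingers":0.75}])

```text
clock: 16.4
eef_pos: [500.5, -320.3, 40.4]
tcp_rot: [-3.139, -0.001, 1.217]
contact_force: [-4.3, 2.6, -4.4]
opening: 0.32
grasp_force: 22.0
```

play_rows(rows=[{"dp":[0,0,0],"turn":[0,0,0],"fingers":0.75},{"dp":[0,0,0],"turn":[0,0,0],"fingers":0.4},{"dp":[0,0,0],"turn":[0,0,0],"fingers":0.2},{"dp":[0,0,0],"turn":[0,0,0],"fingers":0},{"dp":[0,0,0],"turn":[0,0,0],"fingers":0}])

```text
clock: 16.82
eef_pos: [502.3, -322.7, 41.5]
tcp_rot: [3.14, 0.0, 1.216]
contact_force: [-0.4, -0.2, -0.0]
opening: 0.875
grasp_force: 0.0
```

play_rows(rows=[{"dp":[0,0,0],"turn":[0,0,0],"fingers":0},{"dp":[0,0,-0.3],"turn":[0,0,0],"fingers":0},{"dp":[0,0,-0.7],"turn":[0,0,0],"fingers":0},{"dp":[0,0,-0.9],"turn":[0,0,0],"fingers":0},{"dp":[0,0,-0.9],"turn":[0,0,0],"fingers":0}])

```text
clock: 17.23
eef_pos: [500.9, -322.0, 154.4]
tcp_rot: [-3.14, -0.0, 1.216]
contact_force: [1.8, -1.1, -0.5]
opening: 1.001
grasp_force: 0.0
```

play_rows(rows=[{"dp":[-0.9,0,0],"turn":[0,0,0],"fingers":0},{"dp":[-0.9,0,0],"turn":[0,0,0],"fingers":0},{"dp":[-0.9,0,0],"turn":[0,0,0],"fingers":0},{"dp":[-0.9,0,0],"turn":[0,0,0],"fingers":0},{"dp":[0,0,0],"turn":[0,0,0],"fingers":0}])

```text
clock: 17.65
eef_pos: [449.6, -463.0, 154.4]
tcp_rot: [3.139, 0.003, 1.213]
contact_force: [0.3, 0.0, 0.5]
opening: 1.001
grasp_force: 0.0
```

```bash
python3 - <<'E'
from h import *
f=grab('top','t5.png'); g=grab('scene','s5.png')
A=np.zeros((600,700,3),np.uint8)
A[:300]=cv2.resize(f['bgr'][215:305,340:550],(700,300),interpolation=cv2.INTER_CUBIC)
A[300:,:400]=cv2.resize(g['bgr'][125:200,270:370],(400,300),interpolation=cv2.INTER_CUBIC)
A[300:,400:]=cv2.resize(g['bgr'][200:275,340:440],(300,300),interpolation=cv2.INTER_CUBIC)
cv2.imwrite('pics/c5.png',A); print(r.sense()['eef_pos'],r.sense()['clock'])
E
```

```text
[ 450.70884819 -458.49759943  153.61445239] 17.75
```

View pics/c5.png

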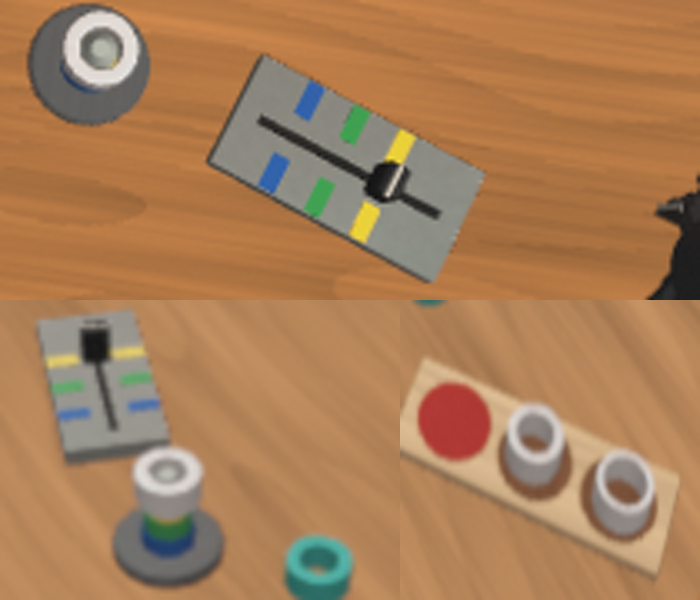

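The ring sits level on the yellow shoulder. The slider's white line is at top pixel (458.8, 269.6), against (458.8, 269.2) expected for 0.035. The two other rings are still in place and the arm is clear, so I hand in.

```bash
python3 -c "
from rig import r
print(r.sign_off())"
```

```text
the job is handed in; nothing more can be done
None
```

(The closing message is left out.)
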